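Empty the tilt bin onto the column and latch it shut

ROBOT

A 6-joint arm with a two-finger parallel gripper is mounted at the origin on the work surface. World frame = base frame: x ahead of the robot, y to its left, z up, the work surface at z = 0. Lengths are in m, angles in rad, forces in N, time in s.
With the tool pointing down it reaches from about 0.375 to 0.975 m from the base axis. Payload 3.8 kg.
Tool frame: the origin (TCP) lies on the centre line of the jaws, within the pads' length; the fingertips stand 22 mm ahead of it and the grasp point (between the pads) lies 3 mm ahead of it; z points along the fingers, y is the direction in which the jaws open and shut (so a half turn about z gives the same grasp; the last joint's range is limited). The gripper opens to 85 mm and grips with 20 to 120 N. Pads are 22 mm wide; open, the fingers measure 114 mm over their backs; the gripper's body (76 mm by 85 mm) begins 54 mm behind the grasp point. The pads swing forward as they close: fully open they stand 13 mm farther back than shut.
Start: joints at [1.129, 0.264, 1.604, -0, 1.274, -0.037], TCP at [0.266, 0.62, 0.253] pointing down, gripper open.
Joint ranges: [-2.63, 2.63], [-0.94, 2.18], [0.31, 2.57], [-1.31, 4.45], [0, 2.66], [-2.55, 2.55]. Speed limits (rad/s): [2.57, 2.57, 3.14, 3.14, 3.14, 3.14].

INTERFACE

Orientations are given as a rotation vector (axis times angle).
In Python, from cell import env gives the robot as it stands.
- The arm moves only by the shell command python3 -m crank 'ROWS'. ROWS is JSON, one flat list of numbers, 5 for each row, row after row: the shift along the tool's x, y, z in m, then the turn about the tool's z in rad, then the closure, from 0 (fully open) to 1 (shut). A call has 1 to 10 rows; each row is the pose to reach, as a shift and turn from the pose commanded when the call began, along the tool's axes at that moment; what a row does not reach only later rows make up. A row lasts 1/12 s, in which the tool goes at most 41.7 mm and 7.16 degrees, less where a joint would pass 70% of its speed; a pose out of reach is approached as far as the arm can. A call with a gripper value outside its range is refused whole. The fingers move at their own pace and stop on an object; the grip force is fixed at half the most. Time passes only in rows, so rows that repeat a pose let the fingers close. It gives the time, the measured TCP pose, the force and the opening at its end, in the units of the state.
- env.read_state(): the state, without advancing time (a new reading comes with each control period).
- env.get_image(name): name is "side" or "top" or "wrist"; returns (picture, depth): 384x512x3 uint8, red, green, blue; 384x512 float32, m along the optical axis (not along the pixel's ray), 0 where there is no reading.
- env.camera_model(name): a dict with "fx", "fy", "cx", "cy" (pixels), "xyz" and "attitude" of the camera in the world. Camera axes: x right, y up, looking along -z (the intrinsics and any distortion apply to the point x, -y, -z); pixel columns grow to the right and rows downward; lengths in m; the calibration is good to about 2 mm. A picture is of the moment at which its call begins: read the wrist's pose just before it. camera_model takes no time and is no camera call; for the wrist camera it gives the pose at the moment of the call.
- env.finish_job(): hands the job in, once; it reports no verdict.
The state is a dict: "clock": time; "joint_pos": joint angles; "dq": joint speeds; "joint_efforts": joint torques, N m; "eef_pos": TCP position; "tool_rot": TCP orientation; "ft_force": force on the tool from outside, world axes, zero at the start; "torque": the same for the moment, N m; "finger_gap": finger opening in m.
Only numpy, scipy, OpenCV 4.12 (cv2) and the standard library are available. Lean on these libraries where they do the work, as an engineer would, in place of code of your own. Each camera call takes 0.05 s, during which the arm holds its last target. There are 200 camera calls.

TASK

Clear the tilted-forward grey bin: take out the carton first and set it on the large carton standing on the shelf, then set the flat-lidded tin on top of that, each one lowered gently (not dropped), centred and square, long side along long side. Then press the empty bin shut until its catch holds it, and let go, with the column still standing in its place and the loose fittings around left alone.

Things in the scene. Friction and masses are not known exactly. Their poses are not given: they have to be found in the camera images.
- base_carton: Large closed cardboard carton standing on the shelf, foot of the column: 120 mm along its x, 90 mm along its y, 60 mm high, 0.8 kg. Origin: centre of its underside; z up.
- clamp_carton: Medium closed cardboard carton lying in the bin: 100 mm along its x, 64 mm along its y, 46 mm along its z, 0.2 to 0.4 kg. Origin: centre of its underside; z out of its top. In the bin it tilts with the floor: its z leans 32 degrees (0.56 rad) from vertical to the bin's front, its y lies level across the bin, its low (-x) end rests against the front wall.
- tin: Closed metal tin with a flat lid lying in the bin beside the carton (either may be the left one): 100 mm along its x, 48 mm along its y, 40 mm along its z, 0.2 to 0.35 kg. Origin: centre of its underside; axes and tilt as for the medium carton. At least 30 mm is free between the two and between each and the side walls.
- bin_stand: Fixed steel stand of the tilting bin, base plate 160 x 290 mm, side cheeks 278 mm apart over all and 70 mm high. Origin: on the shelf below the middle of the bin's pivot axis; x points to the back of the bin (away from the robot), y along the pivot axis, z up. The pivot axis is 45 mm above the origin.
- bin (a joint): Angle of the bin about its pivot axis: 0 = swung fully forward (floor slopes 32 degrees down to the front, held so by a weak spring; so it starts), 0.56 rad = shut, floor level. A sprung ball catch resists in the last 0.2 rad and then holds it at about 0.54; left short of that it swings forward again.
- pivot (a point): Middle of the bin's pivot axis, in the top face of the bin's floor. Grey plastic bin, inside 140 mm deep and 248 mm wide; the axis lies 50 mm behind the inside of the front wall. Front wall and the front part of the side walls 38 to 40 mm above the floor, rear wall 15 mm, walls 4 mm thick.
- ledge (a point): Middle of the top face of the press ledge behind the bin's rear wall, 120 mm wide (along the pivot), 50 mm deep; it turns with the bin. Shut: level, 115 mm behind and 15 mm above the pivot axis (60 mm above the shelf). Fully forward: 89 mm behind the pivot axis, 119 mm above the shelf. Pressing it down shuts the bin: 3 N at first, about 6 N to pass the catch, then a rigid stop.
- tee: Bystander: copper pipe tee, lying, run 90 mm long, 35 mm high. Origin: centre of its underside.
- bushing_a: Bystander: zinc reducer bushing, 46 mm diameter, 34 mm high, between the bin and the column. Origin: centre of its underside.
- bushing_b: Bystander: zinc reducer bushing, 42 mm diameter, 34 mm high, between the bin and the column. Origin: centre of its underside.
- end_cap: Bystander: chrome end cap, 60 mm diameter, 40 mm high. Origin: centre of its underside.
- spring_clamp: Bystander: black nylon spring clamp lying flat, 135 mm long, 26 mm high. Origin: centre of its underside.
- pipe_clip: Bystander: steel saddle clip, 80 mm long, 24 mm high. Origin: centre of its underside.
- jar: Bystander: closed jar, 68 mm diameter, 90 mm high. Origin: centre of its underside.

How it is judged:
By the outcome, as a careful person would: the job done as asked, in the order asked, and still so for the second after the job is handed in, with the robot touching nothing.
It also fails if it takes over 72 s, if anything falls off the work surface, if the arm or the gripper's body presses on something with over 40 N, if the wrist force passes 120 N, or if a joint passes its speed limit or range.

## Working session

There is one attempt and no reset: what is moved stays moved. The work goes in short steps, Python scripts to look and compute and a shell command to move; the robot and the scene stay as the last step left them, time stands still between calls to the robot, and variables do not carry over. Pictures are saved under pics/ and viewed, about 8 in all and at most 12, crops included, and the job is handed in when it is done.

```bash
mkdir -p pics; ls; python3 - <<'E'
from cell import env
import cv2,numpy as np
s=env.read_state(); print(s)
ims=[]
for n in("side","top"):
    p,d=env.get_image(n); m=env.camera_model(n); print(n,m)
    np.savez(f'{n}0.npz',p=p,d=d); cv2.imwrite(f'pics/{n}0.png',p[:,:,::-1])
E
```

```text
pics
{'clock': 0.0, 'joint_pos': array([ 1.12907790e+00,  2.64768348e-01,  1.60536616e+00, -2.43948082e-06,
        1.27371705e+00, -3.69066737e-02]), 'dq': array([-1.42873856e-03,  7.57825766e-04,  7.23463233e-04,  3.59211528e-05,
        9.96881599e-04, -1.32172943e-04]), 'joint_efforts': array([ 1.85894874e-03, -5.15113091e+01, -3.67311716e+01, -1.33612247e-05,
        1.30291883e-02,  3.73048579e-06]), 'eef_pos': array([0.26556002, 0.61982306, 0.25195598]), 'tool_rot': array([-0.63143526, -3.07693554,  0.00344744]), 'ft_force': array([-0.48970941, -0.31456419, -0.27838772]), 'torque': array([-0.01638179,  0.01575356,  0.01902043]), 'finger_gap': 0.08545229902438267}
side {'fx': 469.3446214400122, 'fy': 469.3446214400122, 'cx': 248.27468156221192, 'cy': 188.81866824679082, 'xyz': array([ 0.47847001, -1.06267119,  0.92537848]), 'attitude': array([ 0.91516889, -0.03266585, -0.02863824])}
top {'fx': 415.3530828190824, 'fy': 415.3530828190824, 'cx': 256.8341260924537, 'cy': 194.54367185412323, 'xyz': array([0.45663477, 0.01187793, 1.22822476]), 'attitude': array([ 0.0472547 , -0.06988596, -1.58968546])}
```

View pics/top0.png

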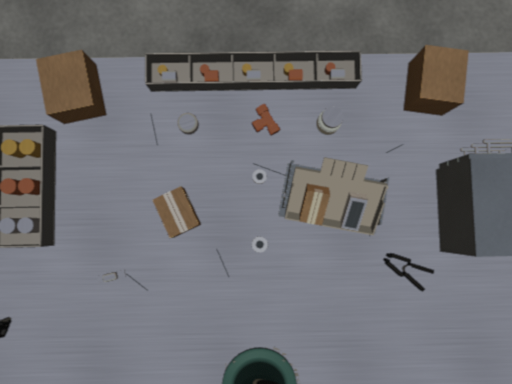

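View pics/side0.png

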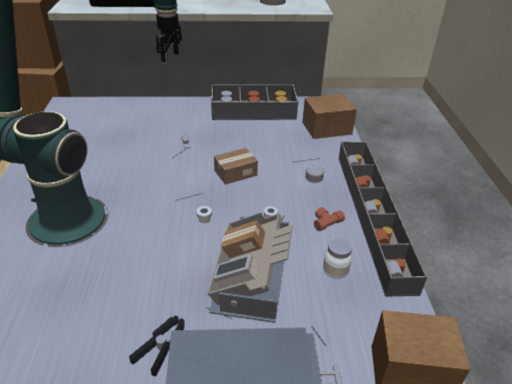

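The top view shows the base carton at (177,211), the bin around (335,195) with the carton on its left (315,205) and the tin on its right (355,213), the bushings at (260,176) and (260,244), the tee at (266,119), and the clamp at (408,268).

```bash
cat > h.py <<'E'
import numpy as np,cv2
from scipy.spatial.transform import Rotation as R
def cloud(d,m):
    v,u=np.mgrid[:d.shape[0],:d.shape[1]]
    P=np.stack([(u-m['cx'])/m['fx']*d,-(v-m['cy'])/m['fy']*d,-d],-1)
    return P@R.from_rotvec(m['attitude']).as_matrix().T+m['xyz']
def ray(u,v,z,m):
    r=R.from_rotvec(m['attitude']).apply([(u-m['cx'])/m['fx'],-(v-m['cy'])/m['fy'],-1.])
    return m['xyz']+r*(z-m['xyz'][2])/r[2]
def rect(P):
    (c,s,a)=cv2.minAreaRect((P[:,:2]*1000).astype(np.float32))
    if s[0]<s[1]: s=s[::-1];a+=90
    a=(a+90)%180-90
    return np.round(c,1),np.round(s,1),round(a,1)
E
python3 - <<'E'
from h import *; from cell import env
for n,boxes in (("top",{'base':(145,180,205,240),'bin':(270,150,395,240)}),("side",{})):
    f=np.load(n+'0.npz');m=env.camera_model(n);W=cloud(f['d'],m)
    hsv=cv2.cvtColor(f['p'],cv2.COLOR_RGB2HSV)
    if n=='top':
        print('table z',np.median(W[280:330,100:200,2]))
        Q=W[180:240,150:205].reshape(-1,3);Q=Q[Q[:,2]>.045];print('base',rect(Q),np.median(Q[:,2]))
        for nm,(a,b,c,d) in dict(bushL=(250,168,270,184),bushR=(250,236,270,252),tee=(250,100,282,138),cap=(176,110,200,134),jar=(315,105,345,135),clamp=(380,248,436,294),clip=(100,266,120,286)).items():
            Q=W[b:d,a:c].reshape(-1,3);Q=Q[Q[:,2]>.012];print(nm,rect(Q),Q[:,2].max().round(3))
        sub=W[150:240:6,275:392:6]
        print((sub[...,2]*1000).astype(int))
        print(W[205,315],W[213,355],W[165,345])
        c=cv2.resize(f['p'][145:245,270:400],None,fx=6,fy=6,interpolation=cv2.INTER_CUBIC);cv2.imwrite('pics/bincrop.png',c[:,:,::-1])
E
```

```text
table z 8.209296925754117e-05
base (array([509.1, 152.1]), array([265.6, 138.2]), -83.1) 0.06026187257524729
bushL (array([599.2, -12.2]), array([41.2, 37.8]), -1.2) 0.04
bushR (array([419.8,  -8.5]), array([72.5, 42.9]), -1.6) 1.228
tee (array([634.5, -32.3]), array([357.3,  82. ]), -1.0) 1.228
cap (array([629.9, 100. ]), array([384.5,  58.1]), 35.5) 1.228
jar (array([ 628.9, -102.2]), array([407.8,  66.9]), -42.8) 1.228
clamp (array([ 390.2, -251.1]), array([537.4,  74.4]), 67.9) 1.228
clip (array([379.5, 223.9]), array([450.5,  23.4]), -73.0) 1.228
[[   1    1    0    2    2    0    2   -1    1    0    2    1    4    0
     0    1    1   -1    0    0]
 [   1   -4    0    3   -3   -2    0   -2   -2    0   -1   -2   -3    6
     3    3    1    1    1    2]
 [   0   -1    1    0    0    2   -2    3  126  126  128  129  130    2
     1    4    0   -1    2    0]
 [   3   -3    6    8  104   96    7    1  116  117  120  120  120  121
   126  128    0    3    2    0]
 [   1   -1    8   84   82   83   84   87  106  106  107  111  115  113
   116   -3    1    2    4    0]
 [  -3   -4   49 
[... 447 characters left out ...]
92   44   49   50   91   96
   102   98   62   58  104    2]
 [   1    7   61   21   28   76   77   83   83   35   39   38   86   83
    88   45   48   68   67    1]
 [   3    3   43   35   43   69   69   67   78   23   19   31   76 1228
    79   38   34   75    2    2]
 [   1    1    0    5   -1   56   60   63   40   33   32   44   62   65
    66   18   23   72    0    2]
 [  -3   -2    0   -1    0   -3   -2    2    0    3   48   51   57   55
    38   31   32    2    5    0]
 [   0    0    2    1    2    0   -1    3    0    2    0    1    1    0
    -1 1228   52    2    4    1]]
[ 0.50932801 -0.16435194  0.0916454 ] [ 0.48547543 -0.27624812  0.08125898] [ 0.61300401 -0.24208774  0.12980445]
```

View pics/bincrop.png

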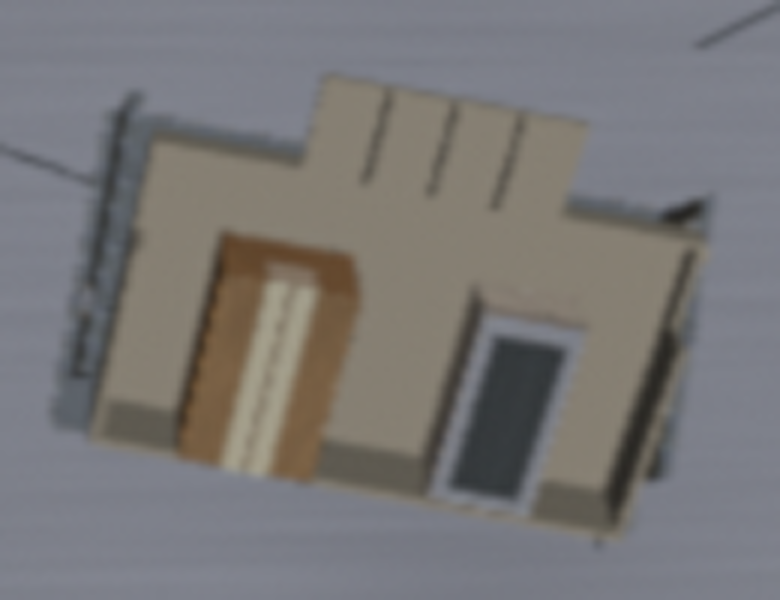

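```bash
python3 - <<'E'
from h import *; from cell import env
n='top';f=np.load(n+'0.npz');m=env.camera_model(n);W=cloud(f['d'],m);ok=f['d']>.1
def blob(a,b,c,d,lo,hi=.3):
    S=W[b:d,a:c].reshape(-1,3);k=(S[:,2]>lo)&(S[:,2]<hi)&ok[b:d,a:c].ravel();return S[k]
Q=blob(150,180,205,245,.05);print('base',rect(Q),np.median(Q[:,2]),len(Q))
for nm,bx in dict(bushL=(250,168,270,184),bushR=(250,236,270,252),tee=(248,100,284,138),cap=(176,110,200,134),jar=(315,105,345,135),clamp=(380,248,436,294),clip=(100,266,120,286)).items():
    Q=blob(*bx,.012);print(nm,rect(Q),Q[:,2].max().round(3))
# bin crop px/6+offset
px=lambda u,v:(270+u/6,145+v/6)
# floor patches: between items and rear
idx=[(340,240,430,420),(170,170,300,220),(120,250,190,390),(590,260,660,300)]
F=[]
for a,b,c,d in idx:
    (a,b),(c,d)=px(a,b),px(c,d);F.append(blob(int(a)+1,int(b)+1,int(c),int(d),.01))
F=np.vstack(F)
for _ in range(3):
    A=np.c_[F[:,:2],np.ones(len(F))];c=np.linalg.lstsq(A,F[:,2],rcond=None)[0];r=F[:,2]-A@c;F=F[abs(r)<2.5*r.std()]
print('floor plane',c,'tilt',np.degrees(np.arctan(np.hypot(*c[:2]))),'yaw',np.degrees(np.arctan2(c[1],c[0])),r.std())
# front wall rim corners; rim at bin coords s=-54..-50,h=38 -> z
t=np.radians(32);X=lambda s,h:(s*np.cos(t)-h*np.sin(t),.045+s*np.sin(t)+h*np.cos(t))
xo,zo=X(-54,38)[0],X(-.054,.038)[1];print('rim offs',X(-.054,.038))
L=ray(*px(92,437),zo,m);Rr=ray(*px(620,537),zo,m);print('rim',L,Rr,np.hypot(*(L-Rr)[:2]),'yaw',np.degrees(np.arctan2(*(L-Rr)[1::-1]))-0)
zl=X(.14,.015)[1];le=[ray(*px(*p),zl,m) for p in((328,73),(588,122))];print('ledge back',le,X(.14,.015))
ca=[ray(*px(*p),X(.05,.046)[1],m) for p in((222,235),(355,258))];print('carton backtop',X(.05,.046),ca)
ti=[ray(*px(*p),X(.05,.040)[1],m) for p in((485,312),(588,328))];print('tin backtop',X(.05,.040),ti)
for p in((200,320),(310,290),(180,290),(310,265)):print(p,ray(*p,0,m)[:2])
E
```

```text
base (array([500. , 225.4]), array([120.5,  90.8]), 24.5) 0.060257779056560046 1390
bushL (array([599.2, -12.2]), array([41.2, 37.8]), -1.2) 0.04
bushR (array([405. ,  -8.1]), array([42.9, 42.8]), 88.3) 0.041
tee (array([762.7, -27.9]), array([90.9, 63.7]), 27.6) 0.041
cap (array([760.7, 193.9]), array([58.5, 56.5]), -89.9) 0.045
jar (array([ 753.6, -217.7]), array([64.9, 63.4]), 12.0) 0.097
clamp (array([ 323.2, -434.4]), array([139.5,  68.9]), 59.5) 0.032
clip (array([319.1, 421.2]), array([38.3, 21.4]), -77.2) 0.03
floor plane [ 0.61532446 -0.12746335 -0.29891681] tilt 32.14474872062012 yaw -11.703195103406891 0.0023093678989924526
rim offs (np.float64(-0.06593152923330879), np.float64(0.048610187385351125))
rim [ 0.47652194 -0.08553049  0.04861019] [ 0.42429624 -0.33434445  0.04861019] 0.254235939919404 yaw 78.1457866595088
ledge back [array([ 0.63477987, -0.1878973 ,  0.13190942]), array([ 0.61068399, -0.3031736 ,  0.13190942])] (np.float64(0.11077794449840157), np.float64(0.1319094184349951))
carton backtop (np.float64(0.018026118653093875), np.float64(0.11050617563485583)) [array([ 0.56532814, -0.14145417,  0.11050618]), array([ 0.55376691, -0.20127928,  0.11050618])]
tin backtop (np.float64(0.021205634238493105), np.float64(0.10541788705791727)) [array([ 0.52853766, -0.26046432,  0.10541789]), array([ 0.52037218, -0.30700193,  0.10541789])]
(200, 320) [0.18702486 0.16517313]
(310, 290) [ 0.26549272 -0.15631154]
(180, 290) [0.27394082 0.22236254]
(310, 265) [ 0.33776475 -0.15846406]
```

```bash
cat >> h.py <<'E'
PIV=np.array([.5147,-.2231]);BY=np.radians(-11.8)
EX=np.array([np.cos(BY),np.sin(BY)]);EY=np.array([-EX[1],EX[0]])
def plan(x,y,z,yaw,s=None):
    "shift/turn in tool axes to bring TCP to x,y,z with tool y along yaw (deg)"
    from cell import env
    s=s or env.read_state();M=R.from_rotvec(s['tool_rot']).as_matrix()
    sh=M.T@(np.array([x,y,z])-s['eef_pos'])
    cur=np.degrees(np.arctan2(M[1,1],M[0,1]))
    d=(yaw-cur+90)%180-90
    print('plan shift',sh.round(4),'turn',round(-np.radians(d),3),'cur yaw',cur.round(2),'tilt',np.degrees(np.arccos(-M[2,2])).round(2),'pos',s['eef_pos'].round(4),'q6',s['joint_pos'][5].round(2))
E
python3 - <<'E'
from h import *
plan(.514,-.167,.25,78.2)
E
```

```text
plan shift [-0.5382 -0.6254  0.0033] turn -0.199 cur yaw 66.81 tilt 0.12 pos [0.2656 0.6199 0.2521] q6 -0.04
```

```bash
python3 -m crank '[-0.538,-0.625,0,-0.2,0, -0.538,-0.625,0,-0.2,0, -0.538,-0.625,0,-0.2,0, -0.538,-0.625,0,-0.2,0, -0.538,-0.625,0,-0.2,0, -0.538,-0.625,0,-0.2,0, -0.538,-0.625,0,-0.2,0, -0.538,-0.625,0,-0.2,0, -0.538,-0.625,0,-0.2,0, -0.538,-0.625,0,-0.2,0]'
python3 - <<'E'
from h import *
plan(.514,-.167,.25,78.2)
E
```

```text
clock: 0.93
eef_pos: [0.3911, 0.2211, 0.253]
tool_rot: [-0.32, -3.125, 0.0]
ft_force: [1.7, -0.2, 0.2]
finger_gap: 0.0855
plan shift [-0.1991 -0.3551  0.003 ] turn 0.002 cur yaw 78.3 tilt 0.01 pos [0.3911 0.2211 0.253 ] q6 -0.91
```

```bash
python3 -m crank '[-0.199,-0.355,0,0,0, -0.199,-0.355,0,0,0, -0.199,-0.355,0,0,0, -0.199,-0.355,0,0,0, -0.199,-0.355,0,0,0, -0.199,-0.355,0,0,0, -0.199,-0.355,0,0,0, -0.199,-0.355,0,0,0, -0.199,-0.355,0,0,0, -0.199,-0.355,0,0,0]'
python3 - <<'E'
from h import *; from cell import env
plan(.514,-.167,.25,78.2)
p,d=env.get_image('wrist');m=env.camera_model('wrist');print(m);np.savez('w1.npz',p=p,d=d,xyz=m['xyz'],att=m['attitude'],k=[m['fx'],m['cx'],m['cy']]);cv2.imwrite('pics/w1.png',p[:,:,::-1])
E
```

```text
clock: 1.77
eef_pos: [0.5141, -0.1681, 0.2529]
tool_rot: [-0.324, -3.125, 0.001]
ft_force: [0.2, 0.1, 1.4]
finger_gap: 0.0854
plan shift [0.0003 0.001  0.0029] turn -0.0 cur yaw 78.18 tilt 0.04 pos [ 0.5141 -0.1681  0.2529] q6 -1.73
{'fx': 310.8935238408666, 'fy': 310.8935238408666, 'cx': 252.87205561665482, 'cy': 191.50444439722284, 'xyz': array([ 0.44015938, -0.15560695,  0.37272761]), 'attitude': array([-0.26352516, -0.2070677 ,  1.35176161])}
```

View pics/w1.png

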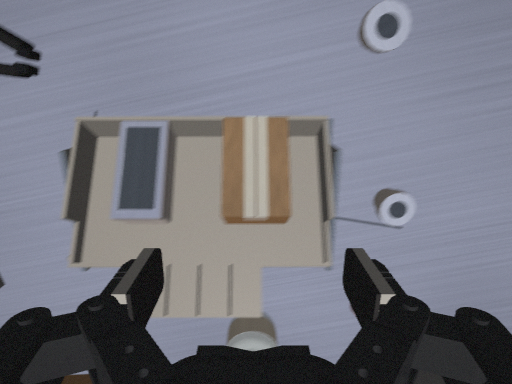

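Wrist view: the carton's top spans columns 222–289 between rows 117 and 218, the tin's lid (121–168, row 122) to (113–163, row 218), and the jaw mid sits near column 257. The bushings at (386,25) and (397,209) are well clear.

```bash
python3 - <<'E'
from h import *
f=np.load('w1.npz');k=f['k'];m=dict(fx=k[0],fy=k[0],cx=k[1],cy=k[2],xyz=f['xyz'],attitude=f['att'])
t=np.radians(32);Z=lambda s,h:.045+s*np.sin(t)+h*np.cos(t)
def b(u,v,s,h):
    P=ray(u,v,Z(s,h),m)[:2]-PIV;return (np.round([P@EX*1000,P@EY*1000],1)).tolist()
print('carton',[b(223,117,-.05,.046),b(288,117,-.05,.046),b(222,217,.05,.046),b(289,217,.05,.046)],'exp x -66.8,18')
print('tin',[b(121,122,-.05,.04),b(168,122,-.05,.04),b(113,218,.05,.04),b(163,218,.05,.04)],'exp x -63.6,21.2')
print('rim',[b(76,118,-.054,.038),b(332,118,-.054,.038)],'exp -66, +-128')
E
```

```text
carton [[-63.2, 19.7], [-63.1, 84.0], [21.5, 21.2], [21.6, 82.2]] exp x -66.8,18
tin [[-58.1, -84.2], [-58.0, -36.6], [24.6, -80.8], [24.6, -34.2]] exp x -63.6,21.2
rim [[-61.8, -131.3], [-61.4, 129.6]] exp -66, +-128
```

```bash
python3 -m crank '[-0.002,-0.002,0.035,0,0, -0.002,-0.002,0.07,0,0, -0.002,-0.002,0.105,0,0, -0.002,-0.002,0.135,0,0, -0.002,-0.002,0.155,0,0, -0.002,-0.002,0.17,0,0, -0.002,-0.002,0.178,0,0, -0.002,-0.002,0.181,0,0, -0.002,-0.002,0.181,0,0, -0.002,-0.002,0.181,0,0]'
python3 -m crank '[0,0,0,0,0.3, 0,0,0,0,0.3, 0,0,0,0,0.5, 0,0,0,0,0.5, 0,0,0,0,0.6, 0,0,0,0,0.6]'
python3 - <<'E'
from h import *; from cell import env
plan(.5155,-.170,.072,78.2)
p,d=env.get_image('side');cv2.imwrite('pics/s1.png',cv2.resize(p[170:330,160:360],None,fx=3.5,fy=3.5)[:,:,::-1])
E
```

```text
clock: 2.65
eef_pos: [0.5163, -0.1675, 0.0732]
tool_rot: [0.321, 3.124, -0.001]
ft_force: [0.4, 0.1, 0.5]
finger_gap: 0.0856
clock: 3.15
eef_pos: [0.517, -0.1671, 0.0743]
tool_rot: [0.322, 3.122, 0.001]
ft_force: [-0.2, 3.7, 6.1]
finger_gap: 0.0636
plan shift [ 0.0009 -0.0032  0.0023] turn 0.001 cur yaw 78.24 tilt 0.18 pos [ 0.517  -0.1671  0.0743] q6 -1.73
```

View pics/s1.png

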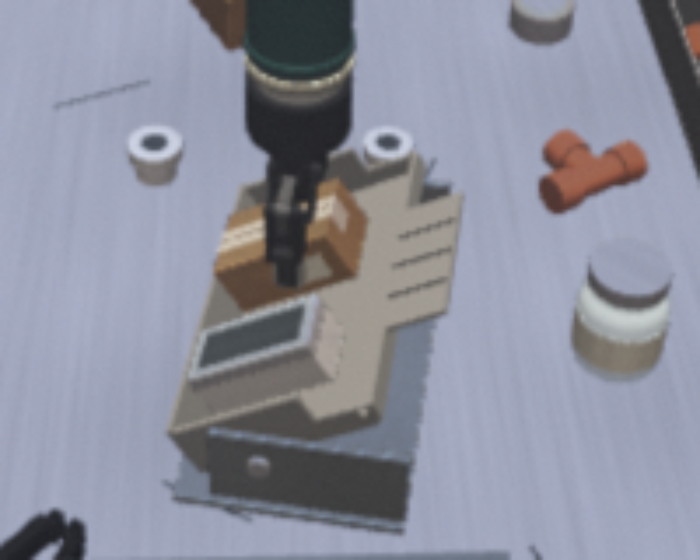

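```bash
python3 -m crank '[0,0,-0.005,0,0.6, 0,0,-0.015,0,0.6, 0,0,-0.03,0,0.6, 0,0,-0.05,0,0.6, 0,0,-0.075,0,0.6, 0,0,-0.1,0,0.6, 0,0,-0.12,0,0.6, 0,0,-0.13,0,0.6, 0,0,-0.13,0,0.6]'
python3 - <<'E'
from h import *
plan(.485,.063,.20,114.5)
E
```

```text
clock: 3.95
eef_pos: [0.5172, -0.1682, 0.2058]
tool_rot: [0.321, 3.119, -0.003]
ft_force: [0.7, 1.3, -2.2]
finger_gap: 0.0634
plan shift [0.0786 0.2198 0.005 ] turn -0.632 cur yaw 78.26 tilt 0.35 pos [ 0.5172 -0.1682  0.2058] q6 -1.73
```

```bash
python3 -m crank '[0.004,0.01,0,-0.05,0.6, 0.012,0.034,0,-0.13,0.6, 0.022,0.064,0,-0.22,0.6, 0.034,0.096,0,-0.31,0.6, 0.046,0.128,0,-0.4,0.6, 0.058,0.16,0,-0.49,0.6, 0.068,0.188,0,-0.56,0.6, 0.075,0.208,0,-0.61,0.6, 0.079,0.22,0,-0.632,0.6, 0.079,0.22,0,-0.632,0.6]'
python3 -m crank '[0,0,0.03,0,0.6, 0,0,0.06,0,0.6, 0,0,0.09,0,0.6, 0,0,0.11,0,0.6, 0,0,0.122,0,0.6, 0,0,0.13,0,0.6, 0,0,0.13,0,0.6]'
python3 - <<'E'
from h import *
from cell import env
plan(.485,.063,.07,114.5); print(env.read_state()['ft_force'])
p,d=env.get_image('side');cv2.imwrite('pics/s2.png',cv2.resize(p[110:250,130:330],None,fx=3.5,fy=3.5)[:,:,::-1])
E
```

```text
clock: 4.78
eef_pos: [0.4811, 0.0664, 0.2004]
tool_rot: [0.671, -3.066, -0.002]
ft_force: [-0.2, -0.4, -2.3]
finger_gap: 0.0634
clock: 5.37
eef_pos: [0.4806, 0.0633, 0.0694]
tool_rot: [0.664, -3.065, -0.001]
ft_force: [-0.4, -0.1, -2.6]
finger_gap: 0.0636
plan shift [-0.0039 -0.0021 -0.0006] turn -0.001 cur yaw 114.43 tilt 0.32 pos [0.4806 0.0633 0.0694] q6 -1.92
[-0.36257347 -0.13806261 -2.55461908]
```

View pics/s2.png

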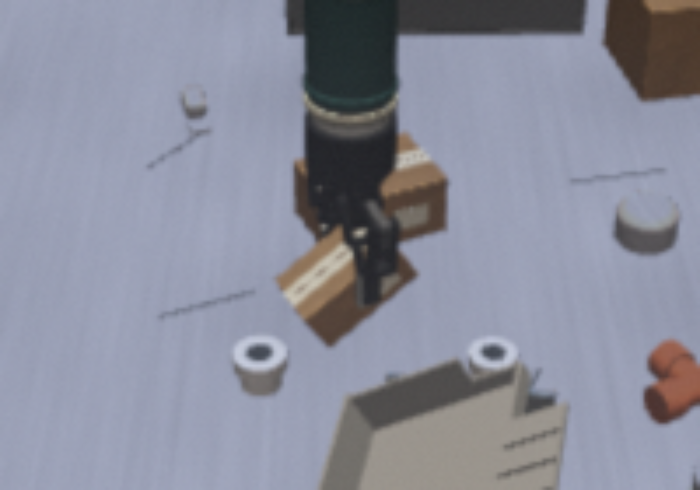

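```bash
python3 -m crank '[0,0,0.006,0,0.6, 0,0,0.011,0,0.6, -0.004,0,0.014,0,0.6, -0.009,0,0.017,0,0.6, -0.014,0,0.02,0,0.6, -0.019,0,0.023,0,0.6, -0.024,0,0.026,0,0.6, -0.029,0,0.029,0,0.6]'
python3 -m crank '[-0.006,0,0.002,0,0.6, -0.011,0,0.004,0,0.6, -0.015,0,0.006,0,0.6]'
python3 - <<'E'
from h import *
from cell import env
plan(.485,.063,.033,114.5)
p,d=env.get_image('side');cv2.imwrite('pics/s3.png',cv2.resize(p[110:250,130:330],None,fx=3.5,fy=3.5)[:,:,::-1])
E
```

```text
clock: 6.08
eef_pos: [0.509, 0.076, 0.0438]
tool_rot: [0.667, -3.067, 0.001]
ft_force: [-4.2, -2.8, 6.5]
finger_gap: 0.0639
clock: 6.33
eef_pos: [0.5227, 0.0823, 0.0378]
tool_rot: [0.666, -3.067, 0.001]
ft_force: [-4.7, -1.3, 5.4]
finger_gap: 0.0633
plan shift [ 0.0424 -0.0019  0.0049] turn 0.0 cur yaw 114.52 tilt 0.16 pos [0.5227 0.0823 0.0378] q6 -1.89
```

View pics/s3.png

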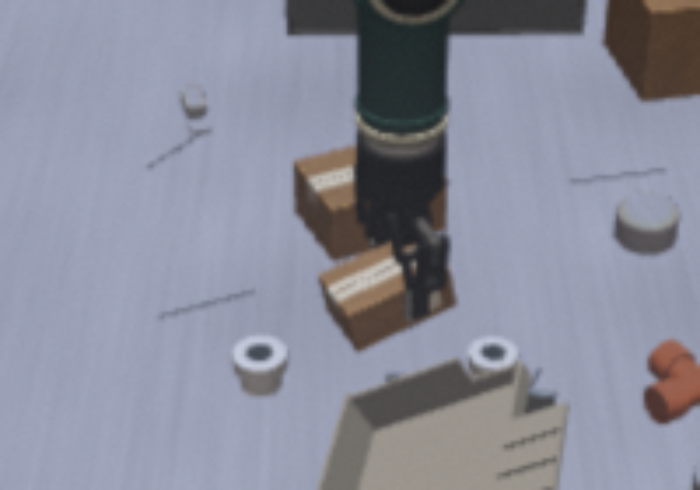

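```bash
python3 -m crank '[-0.002,0,0.002,0,0.6, -0.004,0,0.004,0,0.6, -0.004,0,0.004,0,0.6]'; python3 -m crank '[0,0,0.003,0,0.6, 0,0,0.003,0,0.6]';python3 -m crank '[0,0,0.003,0,0.6, 0,0,0.003,0,0.6]'
```

```text
clock: 6.63
eef_pos: [0.5264, 0.084, 0.0337]
tool_rot: [0.666, -3.068, 0.001]
ft_force: [-3.6, -2.3, 5.6]
finger_gap: 0.0637
clock: 6.8
eef_pos: [0.5278, 0.0845, 0.0314]
tool_rot: [-0.666, 3.069, 0.0]
ft_force: [-2.0, 0.4, 5.1]
finger_gap: 0.0632
clock: 6.97
eef_pos: [0.529, 0.0849, 0.0292]
tool_rot: [-0.665, 3.066, 0.001]
ft_force: [-0.2, 2.7, 7.1]
finger_gap: 0.0632
```

```bash
cat >> h.py <<'E'
def objpts(name,c,rad,lo,hi,hw=None,yaw=0):
    "cloud points near c (xy) with z in lo..hi; hw: half sizes along/across yaw(deg)"
    from cell import env
    m=env.camera_model(name);p,d=env.get_image(name);W=cloud(d,m)
    k=(d>.05)&(W[...,2]>lo)&(W[...,2]<hi)&(np.hypot(W[...,0]-c[0],W[...,1]-c[1])<rad)
    return W[k],p[k]
E
python3 - <<'E'
from h import *
Q,C=objpts('wrist',(.50,.072),.08,.02,.09)
hs=cv2.cvtColor(C[None],cv2.COLOR_RGB2HSV)[0];k=(hs[:,1]>40)&(hs[:,0]<25);Q=Q[k]
L=np.array([np.cos(np.radians(24.5)),np.sin(np.radians(24.5))]);N=np.array([-L[1],L[0]])
D=Q[:,:2]-[.529,.085];a=D@L;b=D@N
for lo in range(-90,60,10):
    s=(a*1000>=lo)&(a*1000<lo+10)
    if s.sum()>5: print(lo,s.sum(),np.percentile(Q[s,2]*1000,[5,50,95]).round(1),np.percentile(b[s]*1000,[2,98]).round(0))
E
```

```text
-70 2117 [25.3 44.7 46.1] [-30.  30.]
-60 3617 [44.6 45.6 46.6] [-31.  31.]
-50 3359 [45. 46. 47.] [-30.  31.]
-40 3126 [45.6 46.5 47.5] [-31.  31.]
-30 2921 [46.  47.  47.9] [-31.  31.]
-20 3404 [46.5 47.6 85.5] [-58.  60.]
-10 2764 [47.  48.  58.1] [-32.  46.]
0 2446 [47.5 48.4 49.5] [-31.  32.]
10 1983 [47.9 48.8 49.8] [-29.  29.]
20 239 [48.2 49.1 49.9] [-28.  27.]
```

```bash
python3 -m crank '[0,0,0.002,0,0.6, 0,0,0.003,0,0.6, 0,0,0.003,0,0.6, 0,0,0.003,0,0, 0,0,0.003,0,0, 0,0,0.003,0,0, 0,0,-0.002,0,0, 0.006,0,-0.004,0,0, 0.012,0,-0.004,0,0, 0.012,0,-0.004,0,0]'
python3 - <<'E'
from h import *
from cell import env
s=env.read_state()
Q,C=objpts('wrist',(.512,.078),.075,.035,.06)
hs=cv2.cvtColor(C[None],cv2.COLOR_RGB2HSV)[0];Q=Q[(hs[:,1]>40)&(hs[:,0]<25)]
A=np.c_[Q[:,:2],np.ones(len(Q))];c=np.linalg.lstsq(A,Q[:,2],rcond=None)[0];print('tilt',np.degrees(np.hypot(c[0],c[1])),np.median(Q[:,2]))
L=np.array([np.cos(np.radians(24.5)),np.sin(np.radians(24.5))]);N=np.array([-L[1],L[0]])
print(rect(Q))
D=Q[:,:2]-s['eef_pos'][:2];print(np.percentile(D@L*1000,[1,99]),np.percentile(D@N*1000,[1,99]),s['eef_pos'],s['finger_gap'])
E
```

```text
clock: 7.85
eef_pos: [0.514, 0.0786, 0.031]
tool_rot: [0.665, -3.069, -0.0]
ft_force: [-0.7, -0.8, -0.4]
finger_gap: 0.0854
tilt 1.2647323518983398 0.045299105082667455
(array([507.8,  75.5]), array([109.6,  78.4]), -65.4)
[-45.5799719   27.72245165] [-31.71136244  30.97101414] [0.51402143 0.0785685  0.03101804] 0.08543139953240288
```

```bash
python3 -m crank '[0,0,-0.03,0,0, 0,0,-0.07,0,0, 0,0.02,-0.11,0,0, 0,0.04,-0.15,0,0, 0,0.06,-0.18,0,0, 0,0.06,-0.18,0,0, 0,0.06,-0.18,0,0]'
cat >> h.py <<'E'
def topface(name,c,rad,zt,tol=.006,brown=True):
    "edges of flat top face at height zt near c: centre, size, long-axis angle"
    Q,C=objpts(name,c,rad,zt-tol,zt+tol)
    if brown:
        hs=cv2.cvtColor(C[None],cv2.COLOR_RGB2HSV)[0];Q=Q[(hs[:,1]>30)&(hs[:,0]<30)]
    g=np.zeros((400,400),np.uint8);ij=((Q[:,:2]-c)*1000+200).round().astype(int)
    ij=ij[((ij>=0)&(ij<400)).all(1)];g[ij[:,1],ij[:,0]]=255
    g=cv2.morphologyEx(cv2.morphologyEx(g,cv2.MORPH_CLOSE,np.ones((5,5))),cv2.MORPH_OPEN,np.ones((9,9)))
    k=max(cv2.findContours(g,0,1)[0],key=cv2.contourArea)
    ctr,s,a=rect(k[:,0].astype(float)/1000)
    print(name,'centre',(np.array(ctr)-200)/1000+c,'size',s,'angle',a,'fill',cv2.contourArea(k)/(s[0]*s[1]+1),'z',np.median(Q[:,2]))
E
python3 - <<'E'
from h import *
plan(.5,.2,.2,114.5)
topface('wrist',np.array([.512,.078]),.08,.046)
topface('wrist',np.array([.5,.2254]),.09,.060)
topface('top',np.array([.512,.078]),.08,.046)
topface('top',np.array([.5,.2254]),.09,.060)
E
```

```text
clock: 8.48
eef_pos: [0.4924, 0.1349, 0.2146]
tool_rot: [-0.667, 3.063, 0.0]
ft_force: [-0.9, 0.5, 0.8]
finger_gap: 0.0853
plan shift [-0.0339  0.056   0.0147] turn 0.001 cur yaw 114.58 tilt 0.39 pos [0.4924 0.1349 0.2146] q6 -1.78
wrist centre [0.5092 0.0993] size [99.3 21.8] angle 24.4 fill 0.9010776916896766 z 0.04537353010141115
wrist centre [0.5111 0.2008] size [120.2  35.2] angle 24.4 fill 0.9360733830493093 z 0.05930525057084557
top centre [0.5261 0.0597] size [98.4 22.8] angle 24.2 fill 0.7493807139165612 z 0.04638087324074691Traceback (most recent call last):
  File "<stdin>", line 6, in <module>
  File "h.py", line 39, in topface
    k=max(cv2.findContours(g,0,1)[0],key=cv2.contourArea)
ValueError: max() iterable argument is empty
```

```bash
python3 - <<'E'
from h import *
topface('wrist',np.array([.512,.078]),.08,.046,brown=False)
topface('wrist',np.array([.5,.2254]),.09,.060,brown=False)
topface('top',np.array([.512,.078]),.08,.046,brown=False)
E
```

```text
wrist centre [0.5187 0.0798] size [101.4  65.1] angle 24.1 fill 0.9456782194864091 z 0.045438593241854286
wrist centre [0.4995 0.2261] size [120.9  91.2] angle 24.0 fill 0.8302741977023834 z 0.05935671708697762
top centre [0.5184 0.0782] size [100.2  63.1] angle 24.0 fill 0.5550618158586379 z 0.046300698184892575
```

```bash
python3 - <<'E'
from h import *
plan(.5187,.0797,.034,114.1)
E
```

```text
plan shift [-0.0047 -0.0605  0.1754] turn 0.006 cur yaw 114.43 tilt 0.19 pos [0.49   0.133  0.2094] q6 -1.78
```

```bash
python3 -m crank '[-0.002,-0.03,0,0.006,0, -0.005,-0.055,0.02,0.006,0, -0.005,-0.0605,0.055,0.006,0, -0.005,-0.0605,0.09,0.006,0, -0.005,-0.0605,0.125,0.006,0, -0.005,-0.0605,0.15,0.006,0, -0.005,-0.0605,0.166,0.006,0, -0.005,-0.0605,0.175,0.006,0, -0.005,-0.0605,0.175,0.006,0]'
python3 -c "
from h import *
plan(.5187,.0797,.034,114.1)"
python3 -m crank '[0,0,0,0,0.3, 0,0,0,0,0.3, 0,0,0,0,0.5, 0,0,0,0,0.5, 0,0,0,0,0.6, 0,0,0,0,0.6]'
python3 -m crank '[0,0,-0.005,0,0.6, 0,0,-0.015,0,0.6, 0,0,-0.03,0,0.6, 0,0,-0.05,0,0.6, 0,0,-0.07,0,0.6, 0,0,-0.085,0,0.6, 0,0,-0.095,0,0.6, 0,0,-0.1,0,0.6, 0,0,-0.1,0,0.6]'
python3 - <<'E'
from h import *
from cell import env
plan(.4995,.226,.134,114.1)
Q,C=objpts('wrist',(.5185,.079),.055,.13,.17)
L=np.array([np.cos(np.radians(24.1)),np.sin(np.radians(24.1))]);D=(Q[:,:2]-[.5185,.079])@L*1000
for lo in range(-60,50,20):
    s=(D>lo)&(D<lo+20)
    if s.sum()>5: print(lo,np.median(Q[s,2]))
E
```

```text
clock: 9.58
eef_pos: [0.518, 0.0801, 0.0332]
tool_rot: [0.655, -3.066, -0.001]
ft_force: [-0.4, -0.4, 0.6]
finger_gap: 0.0855
plan shift [-0.0005 -0.0007 -0.0008] turn 0.0 cur yaw 114.11 tilt 0.35 pos [0.518  0.0801 0.0332] q6 -1.89
clock: 10.08
eef_pos: [0.5219, 0.0809, 0.0378]
tool_rot: [-0.656, 3.069, -0.001]
ft_force: [-0.5, -0.9, 7.1]
finger_gap: 0.0628
clock: 10.83
eef_pos: [0.521, 0.0808, 0.1375]
tool_rot: [-0.656, 3.07, -0.0]
ft_force: [0.3, -0.2, -2.8]
finger_gap: 0.0629
plan shift [-0.0398  0.1413  0.0035] turn 0.001 cur yaw 114.14 tilt 0.11 pos [0.521  0.0808 0.1375] q6 -1.89
-60 0.14486157175512887
-40 0.1450261158528287
-20 0.1453278268932694
0 0.14511475219624767
20 0.1449983358257842
40 0.14464291702523255
```

```bash
python3 -m crank '[-0.003,0.01,0,0,0.6, -0.008,0.03,0,0,0.6, -0.015,0.055,0,0,0.6, -0.023,0.08,0,0,0.6, -0.03,0.105,0,0,0.6, -0.035,0.125,0,0,0.6, -0.039,0.137,0,0,0.6, -0.04,0.141,0,0,0.6, -0.04,0.141,0,0,0.6, -0.04,0.141,0,0,0.6]'
python3 - <<'E'
from h import *
plan(.4995,.226,.1,114.1)
topface('wrist',np.array([.50,.226]),.08,.145,brown=False)
topface('wrist',np.array([.50,.226]),.09,.060,brown=False)
E
```

```text
clock: 11.72
eef_pos: [0.4989, 0.2253, 0.1356]
tool_rot: [0.657, -3.071, 0.001]
ft_force: [0.7, 0.1, -1.8]
finger_gap: 0.0629
plan shift [-0.0009  0.0005  0.0356] turn 0.001 cur yaw 114.16 tilt 0.09 pos [0.4989 0.2253 0.1356] q6 -1.61
wrist centre [0.4901 0.2212] size [89.1 69.1] angle 22.4 fill 0.8814822152680906 z 0.14322933791745054
wrist centre [0.4503 0.2044] size [89.8 14. ] angle -67.4 fill 0.7749165474487363 z 0.05932258542882993
```

```bash
python3 -m crank '[-0.002,0,0.006,0,0.6, -0.0045,0,0.014,0,0.6, -0.0045,0,0.021,0,0.6, -0.0045,0,0.026,0,0.6, -0.0045,0,0.03,0,0.6, -0.0045,0,0.031,0,0.6, -0.0045,0,0.031,0,0.6]'
python3 - <<'E'
from h import *
plan(.5026,.227,.1,114.1)
Q,C=objpts('wrist',(.50,.226),.055,.09,.12);print(np.median(Q[:,2]))
L=np.array([np.cos(np.radians(24.1)),np.sin(np.radians(24.1))]);N=np.array([-L[1],L[0]])
D=Q[:,:2]-[.4997,.2258];k=abs(D@N)<.025;print('carton front',np.percentile((D@L)[k],.3))
k=abs(D@L+.03)<.015;print('sides',np.percentile((D@N)[k],[.5,99.5]))
Q,C=objpts('wrist',(.50,.226),.09,.055,.065);D=Q[:,:2]-[.4997,.2258];k=abs(D@N)<.025;print('base front',np.percentile((D@L)[k],.3))
k=(D@L<-.053);print('base sides',np.percentile((D@N)[k],[.5,99.5]))
E
```

```text
clock: 12.4
eef_pos: [0.5029, 0.2273, 0.1045]
tool_rot: [0.656, -3.071, 0.0]
ft_force: [-0.0, -0.8, -2.2]
finger_gap: 0.0626
plan shift [ 0.0004 -0.0002  0.0045] turn 0.001 cur yaw 114.13 tilt 0.08 pos [0.5029 0.2273 0.1045] q6 -1.61
0.11206961329641435
carton front -0.0499843109532678
sides [-0.03136661  0.03135241]
base front -0.05979013115927305
base sides [-0.04365275  0.04456832]
```

```bash
python3 -m crank '[0,0,0.002,0,0.6, 0,0,0.004,0,0.6, 0,0,0.005,0,0.6, 0,0,0.005,0,0.6]'; python3 -m crank '[0,0,0.001,0,0.6, 0,0,0.001,0,0.6]'; python3 -m crank '[0,0,0.001,0,0.6, 0,0,0.001,0,0.6]'
```

```text
clock: 12.83
eef_pos: [0.5032, 0.2275, 0.1001]
tool_rot: [0.657, -3.072, 0.0]
ft_force: [0.1, 0.2, -3.1]
finger_gap: 0.0628
clock: 13.0
eef_pos: [0.5033, 0.2276, 0.0992]
tool_rot: [0.657, -3.072, 0.0]
ft_force: [-0.8, -0.1, -2.6]
finger_gap: 0.0633
clock: 13.17
eef_pos: [0.5033, 0.2276, 0.0982]
tool_rot: [0.657, -3.072, 0.0]
ft_force: [-1.0, -0.3, -2.5]
finger_gap: 0.0627
```

```bash
python3 -m crank '[0,0,0.001,0,0.6, 0,0,0.001,0,0.6]'; python3 -m crank '[0,0,0.001,0,0.6, 0,0,0.001,0,0.6]'; python3 -m crank '[0,0,0.001,0,0.6, 0,0,0.001,0,0.6]'
```

```text
clock: 13.33
eef_pos: [0.5035, 0.2276, 0.0979]
tool_rot: [-0.657, 3.072, -0.0]
ft_force: [-3.0, -1.7, 2.1]
finger_gap: 0.0627
clock: 13.5
eef_pos: [0.5035, 0.2276, 0.0979]
tool_rot: [-0.657, 3.072, -0.0]
ft_force: [-6.0, -1.8, 9.4]
finger_gap: 0.0633
clock: 13.67
eef_pos: [0.5035, 0.2276, 0.0978]
tool_rot: [0.657, -3.072, 0.0]
ft_force: [-7.8, -2.5, 14.9]
finger_gap: 0.063
```

```bash
python3 -m crank '[0,0,-0.002,0,0.6, 0,0,-0.002,0,0.2, 0,0,-0.002,0,0, 0,0,-0.002,0,0, 0,0,-0.002,0,0]'; python3 -m crank '[0,0,-0.02,0,0, 0,0,-0.05,0,0, 0,0,-0.09,0,0, 0,0,-0.13,0,0, 0,0,-0.13,0,0]'
python3 - <<'E'
from h import *
P=PIV-.0589*EY-.0086*EX
plan(*P,.228,78.2)
Q,C=objpts('wrist',(.50,.226),.07,.09,.12);print(np.median(Q[:,2]))
topface('wrist',np.array([.50,.226]),.08,.106,brown=False)
E
```

```text
clock: 14.08
eef_pos: [0.5035, 0.2276, 0.0971]
tool_rot: [-0.657, 3.072, 0.0]
ft_force: [0.9, -0.2, -0.5]
finger_gap: 0.0854
clock: 14.5
eef_pos: [0.5084, 0.2296, 0.2368]
tool_rot: [-0.654, 3.057, 0.004]
ft_force: [1.6, 1.4, 0.5]
finger_gap: 0.0851
plan shift [ 0.2209 -0.4584  0.0057] turn 0.627 cur yaw 114.13 tilt 0.88 pos [0.5084 0.2296 0.2368] q6 -1.61
0.1053956381452528
wrist centre [0.5011 0.2262] size [101.5  64.6] angle 24.1 fill 0.9483218713307614 z 0.10540451439903033
```

```bash
python3 -m crank '[0.02,-0.035,0,0.06,0, 0.036,-0.07,0,0.18,0, 0.053,-0.11,0,0.3,0, 0.071,-0.148,0,0.42,0, 0.089,-0.186,0,0.54,0, 0.107,-0.224,0,0.627,0, 0.125,-0.262,0,0.627,0, 0.143,-0.3,0,0.627,0, 0.16,-0.335,0,0.627,0, 0.18,-0.375,0,0.627,0]'
python3 -m crank '[0.018,-0.035,0,0,0.2, 0.018,-0.035,0,0,0.2, 0.018,-0.035,0,0,0.2]'
python3 - <<'E'
from h import *; from cell import env
P=PIV-.0589*EY-.0086*EX
plan(*P,.07,78.2); print(env.read_state()['finger_gap'],P)
E
```

```text
clock: 15.43
eef_pos: [0.491, -0.1858, 0.225]
tool_rot: [-0.323, -3.122, -0.002]
ft_force: [0.0, 1.0, 0.5]
finger_gap: 0.0855
clock: 15.68
eef_pos: [0.4657, -0.216, 0.2249]
tool_rot: [-0.329, -3.12, -0.003]
ft_force: [0.0, -0.1, -0.1]
finger_gap: 0.0685
plan shift [-0.0417 -0.0559  0.1546] turn -0.004 cur yaw 77.95 tilt 0.25 pos [ 0.4657 -0.216   0.2249] q6 -1.84
0.06848793278402437 [ 0.49423692 -0.27899662]
```

```bash
python3 -m crank '[-0.02,-0.028,0,-0.004,0.2, -0.042,-0.056,0,-0.004,0.2, -0.042,-0.056,0,-0.004,0.2, -0.042,-0.056,0.02,-0.004,0.2, -0.042,-0.056,0.02,-0.004,0.2]'
python3 - <<'E'
from h import *; from cell import env
P=PIV-.0589*EY-.0086*EX
plan(*P,.07,78.2)
Q,C=objpts('wrist',P,.1,.02,.13);D=Q[:,:2]-PIV;x=D@EX;y=D@EY
t=np.radians(32);h=-np.sin(t)*x+np.cos(t)*(Q[:,2]-.045);s=np.cos(t)*x+np.sin(t)*(Q[:,2]-.045)
k=(h>.033)&(h<.047)&(s<.06)&(s>-.048);print(np.percentile(h[k],[10,50,90]),np.percentile(y[k],[1,99]),np.percentile(s[k],[1,99]))
for lo in(-.04,-.02,0.,.02):
    j=k&(s>lo)&(s<lo+.015);print(lo,np.percentile(y[j],[1,99]))
E
```

```text
clock: 16.1
eef_pos: [0.4961, -0.2759, 0.2028]
tool_rot: [-0.315, -3.119, -0.006]
ft_force: [-1.1, 0.1, -0.8]
finger_gap: 0.0685
plan shift [ 0.0003 -0.0038  0.1328] turn 0.005 cur yaw 78.48 tilt 0.43 pos [ 0.4961 -0.2759  0.2028] q6 -1.92
[0.03810516 0.03997887 0.04092491] [-0.13166259 -0.0303772 ] [-0.04681475  0.04920045]
-0.04 [-0.12427092 -0.03054926]
-0.02 [-0.13522469 -0.0301841 ]
0.0 [-0.12387674 -0.03046297]
0.02 [-0.12395205 -0.03032694]
```

```bash
python3 - <<'E'
from h import *
P=PIV-.0555*EY-.0086*EX
plan(*P,.07,78.2)
E
```

```text
plan shift [ 0.0003 -0.0005  0.1339] turn 0.005 cur yaw 78.51 tilt 0.41 pos [ 0.4961 -0.2758  0.2039] q6 -1.92
```

```bash
python3 -m crank '[0,0,0.03,0.005,0.2, 0,0,0.06,0.005,0.2, 0,0,0.085,0.005,0.2, 0,0,0.105,0.005,0.2, 0,0,0.12,0.005,0.2, 0,0,0.13,0.005,0.2, 0,0,0.133,0.005,0.2, 0,0,0.133,0.005,0.2]'
python3 -m crank '[0,0,0,0,0.35, 0,0,0,0,0.4, 0,0,0,0,0.6, 0,0,0,0,0.7, 0,0,0,0,0.75, 0,0,0,0,0.75]'
python3 -m crank '[0,0,-0.005,0,0.75, 0,0,-0.015,0,0.75, 0,0,-0.03,0,0.75, 0,0,-0.05,0,0.75, 0,0,-0.075,0,0.75, 0,0,-0.1,0,0.75, 0,0,-0.12,0,0.75, 0,0,-0.13,0,0.75, 0,0,-0.13,0,0.75]'
python3 - <<'E'
from h import *
plan(.488,.062,.20,114.1)
E
```

```text
clock: 16.82
eef_pos: [0.4973, -0.2772, 0.0738]
tool_rot: [-0.323, -3.124, -0.001]
ft_force: [-0.2, -0.0, 0.5]
finger_gap: 0.0685
clock: 17.32
eef_pos: [0.4987, -0.2782, 0.0762]
tool_rot: [0.324, 3.122, 0.0]
ft_force: [-0.1, 4.2, 6.5]
finger_gap: 0.047
clock: 18.07
eef_pos: [0.4991, -0.2796, 0.208]
tool_rot: [0.324, 3.119, -0.005]
ft_force: [0.4, -1.7, -1.8]
finger_gap: 0.0474
plan shift [0.0811 0.332  0.0067] turn -0.628 cur yaw 78.14 tilt 0.37 pos [ 0.4991 -0.2796  0.208 ] q6 -1.92
```

```bash
python3 -m crank '[0.003,0.012,0,-0.04,0.75, 0.01,0.038,0,-0.12,0.75, 0.018,0.07,0,-0.2,0.75, 0.026,0.105,0,-0.29,0.75, 0.034,0.14,0,-0.38,0.75, 0.043,0.175,0,-0.46,0.75, 0.052,0.21,0,-0.53,0.75, 0.06,0.245,0,-0.59,0.75, 0.068,0.275,0,-0.62,0.75, 0.074,0.302,0,-0.628,0.75]'
python3 -m crank '[0.02,0.015,0,0,0.75, 0.023,0.018,0,0,0.75, 0.023,0.018,0,0,0.75]'
python3 - <<'E'
from h import *
plan(.488,.062,.068,114.1)
E
```

```text
clock: 18.9
eef_pos: [0.4846, 0.035, 0.2019]
tool_rot: [0.661, -3.067, -0.002]
ft_force: [0.4, 0.2, -2.8]
finger_gap: 0.0473
clock: 19.15
eef_pos: [0.4557, 0.0406, 0.2019]
tool_rot: [0.66, -3.066, -0.001]
ft_force: [-0.4, 0.2, -2.0]
finger_gap: 0.0478
plan shift [-0.0389  0.006   0.1337] turn 0.004 cur yaw 114.31 tilt 0.28 pos [0.4557 0.0406 0.2019] q6 -1.96
```

```bash
python3 -m crank '[-0.02,0.003,0,0.004,0.75, -0.039,0.006,0.02,0.004,0.75, -0.039,0.006,0.05,0.004,0.75, -0.039,0.006,0.08,0.004,0.75, -0.039,0.006,0.105,0.004,0.75, -0.039,0.006,0.122,0.004,0.75, -0.039,0.006,0.131,0.004,0.75, -0.039,0.006,0.134,0.004,0.75, -0.039,0.006,0.134,0.004,0.75]'
python3 -m crank '[0,0,0.004,0,0.75, -0.001,0,0.008,0,0.75, -0.004,0,0.011,0,0.75, -0.008,0,0.014,0,0.75, -0.012,0,0.017,0,0.75, -0.016,0,0.02,0,0.75, -0.02,0,0.023,0,0.75, -0.023,0,0.026,0,0.75, -0.023,0,0.026,0,0.75]'
cat >> h.py <<'E'
def tilt(c,lo,hi,yaw=24.1,name='wrist'):
    Q,C=objpts(name,c,.09,lo,hi);L=np.array([np.cos(np.radians(yaw)),np.sin(np.radians(yaw))]);N=np.array([-L[1],L[0]])
    D=Q[:,:2]-c;a=D@L*1000;b=D@N*1000
    for l in range(-90,70,10):
        s=(a>=l)&(a<l+10)&(abs(b)<18)
        if s.sum()>20: print(l,s.sum(),np.percentile(Q[s,2]*1000,[5,50,95]).round(1))
E
python3 - <<'E'
from h import *; from cell import env
s=env.read_state();tilt(s['eef_pos'][:2],.015,.09)
E
```

```text
clock: 19.9
eef_pos: [0.4916, 0.0605, 0.0694]
tool_rot: [0.65, -3.072, -0.0]
ft_force: [0.8, 0.2, -2.5]
finger_gap: 0.047
clock: 20.65
eef_pos: [0.5131, 0.0703, 0.0447]
tool_rot: [0.651, -3.072, 0.001]
ft_force: [-2.7, -1.3, 4.5]
finger_gap: 0.0474
-70 1313 [36.4 38.2 39.6]
-60 2348 [38.8 41.  42.8]
-50 2338 [42.3 44.1 45.9]
-40 2326 [45.3 47.1 49. ]
-30 2325 [48.4 50.2 52. ]
-20 2332 [51.6 53.4 55.2]
-10 2311 [54.7 56.4 58.2]
0 2311 [57.7 59.5 61.3]
10 2267 [60.8 62.6 64.3]
20 173 [63. 64. 65.]
```

```bash
python3 -m crank '[-0.002,0,0.003,0,0.75, -0.004,0,0.006,0,0.75, -0.006,0,0.009,0,0.75, -0.007,0,0.012,0,0.75, -0.008,0,0.014,0,0.75, -0.008,0,0.016,0,0.75, -0.008,0,0.016,0,0.75]'
python3 - <<'E'
from h import *; from cell import env
s=env.read_state();tilt(s['eef_pos'][:2],.015,.09)
E
```

```text
clock: 21.28
eef_pos: [0.5225, 0.0743, 0.0298]
tool_rot: [-0.649, 3.07, 0.0]
ft_force: [-0.7, 1.6, 5.0]
finger_gap: 0.0475
-70 2111 [37.4 39.2 40.3]
-60 2813 [39.  40.1 41.2]
-50 2609 [39.8 40.8 41.8]
-40 2452 [40.3 41.3 42.3]
-30 2302 [40.9 41.9 42.9]
-20 5048 [41.7 82.8 89.5]
-10 2802 [42.2 43.3 83.3]
0 1911 [42.7 43.6 44.6]
10 1804 [43.3 44.2 45.1]
20 894 [43.7 44.6 45.4]
```

```bash
python3 -m crank '[0,0,0.002,0,0.75, 0,0,0.004,0,0.75, 0,0,0.004,0,0.75]'
python3 -m crank '[0,0,0,0,0.4, 0,0,0,0,0.2, 0,0,0,0,0.2, 0,0,-0.02,0,0.2, 0,0,-0.06,0,0.2, 0,0.03,-0.1,0,0.2, 0,0.06,-0.14,0,0.2, 0,0.06,-0.18,0,0.2, 0,0.06,-0.18,0,0.2, 0,0.06,-0.18,0,0.2]'
python3 - <<'E'
from h import *; from cell import env
topface('wrist',np.array([.506,.068]),.09,.040,brown=False)
topface('wrist',np.array([.5,.2254]),.09,.106,brown=False)
topface('top',np.array([.506,.068]),.09,.040,brown=False)
tilt(np.array([.506,.068]),.015,.06)
p,d=env.get_image('wrist');cv2.imwrite('pics/w2.png',p[:,:,::-1])
E
```

```text
clock: 21.58
eef_pos: [0.5238, 0.0747, 0.0266]
tool_rot: [-0.648, 3.067, 0.001]
ft_force: [0.1, 1.8, 6.3]
finger_gap: 0.0477
clock: 22.42
eef_pos: [0.4989, 0.1298, 0.2096]
tool_rot: [-0.651, 3.063, 0.0]
ft_force: [-0.5, -0.2, 0.8]
finger_gap: 0.0683
wrist centre [0.5093 0.068 ] size [101.3  50.1] angle 23.7 fill 0.9415637503373633 z 0.03957370633843446
wrist centre [0.4951 0.2234] size [88.5 64.9] angle 24.0 fill 0.6852462726188714 z 0.10533896905739212
top centre [0.5094 0.0669] size [100.1  49.5] angle 23.6 fill 0.672827611255158 z 0.0406853775426923
-50 364 [30.8 39.1 40.3]
-40 467 [38.6 39.7 40.8]
-30 450 [38.6 39.8 40.9]
-20 423 [38.6 39.8 41. ]
-10 404 [38.5 39.7 41. ]
0 417 [38.6 39.8 40.9]
10 381 [38.6 39.7 40.7]
20 377 [38.7 39.8 40.8]
30 372 [38.6 39.7 40.9]
40 337 [38.3 39.5 40.7]
50 105 [38.4 39.3 40.2]
```

View pics/w2.png

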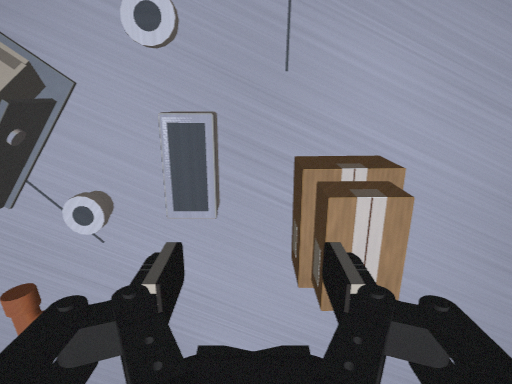

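The tin lies flat on the shelf at (188,165), the carton stands squarely on the base carton (about (360,240)), and the bushings at (148,15) and (84,215) are untouched.

```bash
python3 - <<'E'
from h import *
plan(.5093,.0676,.033,113.7)
E
```

```text
plan shift [ 0.0102 -0.061   0.1689] turn 0.003 cur yaw 113.87 tilt 0.24 pos [0.4946 0.1277 0.2019] q6 -1.78
```

```bash
python3 -m crank '[0.005,-0.03,0,0.003,0.2, 0.01,-0.055,0.02,0.003,0.2, 0.01,-0.061,0.055,0.003,0.2, 0.01,-0.061,0.09,0.003,0.2, 0.01,-0.061,0.12,0.003,0.2, 0.01,-0.061,0.145,0.003,0.2, 0.01,-0.061,0.16,0.003,0.2, 0.01,-0.061,0.168,0.003,0.2, 0.01,-0.061,0.168,0.003,0.2]'
python3 -m crank '[0,0,0,0,0.35, 0,0,0,0,0.4, 0,0,0,0,0.6, 0,0,0,0,0.7, 0,0,0,0,0.75, 0,0,0,0,0.75]'
python3 -m crank '[0,0,-0.005,0,0.75, 0,0,-0.015,0,0.75, 0,0,-0.03,0,0.75, 0,0,-0.055,0,0.75, 0,0,-0.08,0,0.75, 0,0,-0.105,0,0.75, 0,0,-0.125,0,0.75, 0,0,-0.14,0,0.75, 0,0,-0.145,0,0.75, 0,0,-0.145,0,0.75]'
python3 - <<'E'
from h import *; from cell import env
s=env.read_state();plan(.504,.2275,.178,114.1)
tilt(s['eef_pos'][:2],.14,.21)
E
```

```text
clock: 23.42
eef_pos: [0.5083, 0.0679, 0.0327]
tool_rot: [0.643, -3.067, -0.001]
ft_force: [-0.2, 0.5, -0.5]
finger_gap: 0.0687
clock: 23.92
eef_pos: [0.5128, 0.0687, 0.0377]
tool_rot: [-0.645, 3.072, -0.001]
ft_force: [-0.5, -0.8, 5.9]
finger_gap: 0.0468
clock: 24.75
eef_pos: [0.5123, 0.0687, 0.1832]
tool_rot: [-0.645, 3.071, -0.001]
ft_force: [-0.1, -0.3, -2.7]
finger_gap: 0.0466
plan shift [-0.0563  0.1488  0.0052] turn -0.006 cur yaw 113.74 tilt 0.19 pos [0.5123 0.0687 0.1832] q6 -1.9
-60 1899 [151.8 181.  185.3]
-50 2269 [183.9 184.9 186. ]
-40 2077 [184.1 185.1 186.1]
-30 1927 [184.1 185.1 186.1]
-20 1815 [184.3 185.2 186.1]
-10 1680 [184.2 185.1 186. ]
0 1592 [184.3 185.2 186.1]
10 1481 [184.3 185.2 186.1]
20 1385 [184.3 185.2 186. ]
30 1029 [184.3 185.2 186. ]
```

```bash
python3 -m crank '[-0.004,0.011,0,-0.006,0.75, -0.012,0.031,0,-0.006,0.75, -0.021,0.056,0,-0.006,0.75, -0.031,0.082,0,-0.006,0.75, -0.041,0.108,0,-0.006,0.75, -0.049,0.13,0,-0.006,0.75, -0.054,0.143,0,-0.006,0.75, -0.056,0.148,0,-0.006,0.75, -0.056,0.148,0,-0.006,0.75, -0.056,0.148,0,-0.006,0.75]'
cat > chk.py <<'E'
from h import *
import sys
tz=float(sys.argv[1])
plan(.504,.2271,.1,114.1)
B=np.array([.5004,.226])
L=np.array([np.cos(np.radians(24.1)),np.sin(np.radians(24.1))]);N=np.array([-L[1],L[0]])
def rep(n,z):
    Q,C=objpts('wrist',B,.09,z-.006,z+.006);D=Q[:,:2]-B;a=D@L*1000;b=D@N*1000
    k=abs(b)<20;f=np.percentile(a[k],.5)
    k=(a>f+5)&(a<f+8) if n=='carton' else (a>f+8)&(a<-20)
    print(n,'z',np.median(Q[:,2]),'front',f,'sides',np.percentile(b[k],[.5,99.5]))
rep('tin',tz);rep('carton',.1055)
E
python3 chk.py .185
```

```text
clock: 25.63
eef_pos: [0.5027, 0.226, 0.1804]
tool_rot: [0.656, -3.071, 0.002]
ft_force: [-0.1, -1.1, -2.9]
finger_gap: 0.0468
plan shift [-0.0017  0.0005  0.0804] turn 0.0 cur yaw 114.11 tilt 0.11 pos [0.5027 0.226  0.1804] q6 -1.61
tin z 0.1823155719295927 front -51.12423506483342 sides [-25.04053293  23.11653048]
carton z 0.10519074996713568 front -49.611401227435024 sides [-31.55430009  31.61027849]
```

```bash
python3 -m crank '[-0.001,0.001,0.006,0,0.75, -0.0015,0.001,0.014,0,0.75, -0.0015,0.001,0.021,0,0.75, -0.0015,0.001,0.026,0,0.75, -0.0015,0.001,0.029,0,0.75, -0.0015,0.001,0.03,0,0.75, -0.0015,0.001,0.03,0,0.75]'
python3 chk.py .152
```

```text
clock: 26.32
eef_pos: [0.5039, 0.2279, 0.1506]
tool_rot: [0.655, -3.071, 0.0]
ft_force: [0.3, -0.4, -2.9]
finger_gap: 0.0468
plan shift [ 0.0001 -0.0008  0.0506] turn -0.001 cur yaw 114.07 tilt 0.06 pos [0.5039 0.2279 0.1506] q6 -1.61
tin z 0.15252563680126346 front -49.4602428468149 sides [-23.8351031   24.43023123]
carton z 0.10512332643285954 front -49.69427958371161 sides [-31.66817657  31.99657502]
```

Tin centred over the carton within 0.5 mm; about 6–7 mm left to go.

```bash
python3 -m crank '[0,0,0.002,0,0.75, 0,0,0.004,0,0.75, 0,0,0.005,0,0.75, 0,0,0.005,0,0.75]'; python3 -m crank '[0,0,0.001,0,0.75, 0,0,0.001,0,0.75]'; python3 -m crank '[0,0,0.001,0,0.75, 0,0,0.001,0,0.75]'; python3 -m crank '[0,0,0.001,0,0.75, 0,0,0.001,0,0.75]'
```

```text
clock: 26.75
eef_pos: [0.5039, 0.2281, 0.146]
tool_rot: [0.655, -3.072, 0.0]
ft_force: [-0.5, -0.7, -1.8]
finger_gap: 0.0469
clock: 26.92
eef_pos: [0.5041, 0.2281, 0.1451]
tool_rot: [0.655, -3.072, 0.0]
ft_force: [0.1, 0.4, -3.1]
finger_gap: 0.0467
clock: 27.08
eef_pos: [0.5041, 0.2281, 0.1442]
tool_rot: [0.655, -3.072, 0.0]
ft_force: [-1.0, 0.8, -2.3]
finger_gap: 0.0466
clock: 27.25
eef_pos: [0.5043, 0.2282, 0.1438]
tool_rot: [-0.655, 3.072, 0.0]
ft_force: [-1.8, -0.4, 1.1]
finger_gap: 0.047
```

```bash
python3 -m crank '[0,0,0.001,0,0.75, 0,0,0.001,0,0.75]'; python3 -m crank '[0,0,0,0,0.5, 0,0,0,0,0.2, 0,0,0,0,0, 0,0,0,0,0]';  python3 -m crank '[0,0,-0.01,0,0, 0,0,-0.03,0,0, 0,0,-0.06,0,0, 0,0,-0.09,0,0, 0,0,-0.11,0,0, 0,0,-0.11,0,0]'
python3 - <<'E'
from h import *; from cell import env
c=np.array([.5004,.226])
topface('wrist',c,.08,.146,brown=False);
LP=PIV+.089*EX;print(LP);plan(*LP,.26,78.2)
p,d=env.get_image('wrist');cv2.imwrite('pics/w3.png',p[:,:,::-1])
E
```

```text
clock: 27.42
eef_pos: [0.5043, 0.2282, 0.1437]
tool_rot: [-0.655, 3.072, 0.0]
ft_force: [-4.5, -1.6, 7.2]
finger_gap: 0.0467
clock: 27.75
eef_pos: [0.5044, 0.2282, 0.1424]
tool_rot: [-0.655, 3.072, 0.0]
ft_force: [-0.7, 0.9, 0.1]
finger_gap: 0.0807
clock: 28.25
eef_pos: [0.5073, 0.2294, 0.2592]
tool_rot: [-0.653, 3.062, 0.003]
ft_force: [0.9, 0.7, 0.7]
finger_gap: 0.0854
wrist centre [0.5018 0.2267] size [102.1  50. ] angle 24.2 fill 0.9422248335291814 z 0.14555326643433625
[ 0.6018192  -0.24130015]
plan shift [ 0.1046 -0.4683 -0.0041] turn 0.626 cur yaw 114.08 tilt 0.42 pos [0.5062 0.2289 0.2565] q6 -1.61
```

View pics/w3.png

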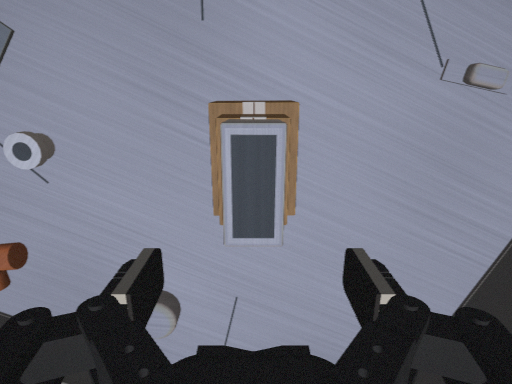

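The column stands centred and square: tin at (253,185) on the carton, carton on the base. Next is the press, with the jaws shut.

```bash
python3 -m crank '[0.003,-0.015,0,0.05,0.5, 0.01,-0.045,0,0.15,1, 0.018,-0.082,0,0.27,1, 0.026,-0.12,0,0.39,1, 0.034,-0.155,0,0.5,1, 0.042,-0.19,0,0.6,1, 0.05,-0.225,0,0.626,1, 0.058,-0.26,0,0.626,1, 0.066,-0.295,0,0.626,1, 0.073,-0.33,0,0.626,1]'
python3 - <<'E'
from h import *
plan(.619,-.245,.20,78.2)
E
```

```text
clock: 29.18
eef_pos: [0.571, -0.1046, 0.2503]
tool_rot: [-0.323, -3.122, -0.001]
ft_force: [-0.1, 0.2, 0.4]
finger_gap: -0.0004
plan shift [-0.0759 -0.1277  0.05  ] turn -0.0 cur yaw 78.2 tilt 0.2 pos [ 0.571  -0.1046  0.2503] q6 -1.59
```

```bash
python3 -m crank '[-0.019,-0.032,0,0,1, -0.038,-0.064,0,0,1, -0.057,-0.096,0,0,1, -0.073,-0.122,0,0,1, -0.077,-0.13,0.02,0,1, -0.077,-0.13,0.045,0,1, -0.077,-0.13,0.05,0,1, -0.077,-0.13,0.05,0,1]'
python3 - <<'E'
from h import *; from cell import env
plan(.619,-.245,.17,78.2)
p,d=env.get_image('side');cv2.imwrite('pics/s4.png',cv2.resize(p[150:330,160:380],None,fx=3.5,fy=3.5)[:,:,::-1])
E
```

```text
clock: 29.85
eef_pos: [0.618, -0.2449, 0.1972]
tool_rot: [-0.322, -3.116, -0.005]
ft_force: [-0.8, -0.4, 0.0]
finger_gap: -0.0
plan shift [-0.0012  0.      0.0272] turn -0.0 cur yaw 78.18 tilt 0.54 pos [ 0.618  -0.2449  0.1972] q6 -1.78
```

View pics/s4.png

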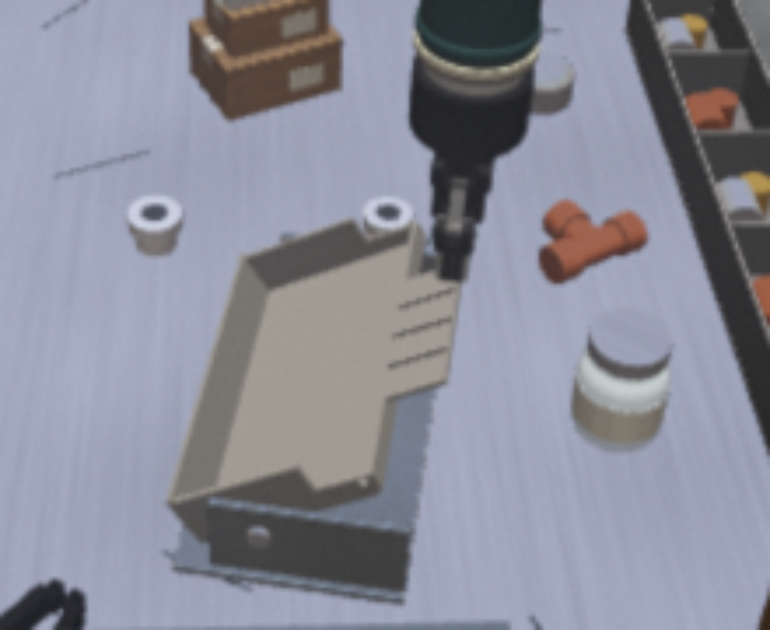

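```bash
python3 -m crank '[0.005,0,0.015,0,1, 0.005,0,0.028,0,1, 0.005,0,0.036,0,1, 0.005,0,0.044,0,1, 0.005,0,0.052,0,1, 0.005,0,0.06,0,1, 0.005,0,0.068,0,1]'
python3 -m crank '[0,0,0.007,0,1, 0,0,0.014,0,1, 0,0,0.021,0,1, 0,0,0.028,0,1]'
```

```text
clock: 30.48
eef_pos: [0.6169, -0.2451, 0.1347]
tool_rot: [0.322, 3.123, -0.001]
ft_force: [0.8, -0.7, 2.3]
finger_gap: -0.0002
clock: 30.82
eef_pos: [0.6164, -0.2451, 0.1059]
tool_rot: [0.323, 3.124, -0.0]
ft_force: [1.8, 0.2, 2.0]
finger_gap: -0.0001
```

```bash
python3 -m crank '[0,0,0.005,0,1, 0,0,0.01,0,1, 0,0,0.014,0,1, 0,0,0.017,0,1]'
python3 -m crank '[0,0,0.002,0,1, 0,0,0.004,0,1, 0,0,0.005,0,1]'
```

```text
clock: 31.15
eef_pos: [0.6182, -0.2454, 0.0913]
tool_rot: [0.323, 3.12, -0.001]
ft_force: [3.5, 1.2, 7.3]
finger_gap: 0.0001
clock: 31.4
eef_pos: [0.6167, -0.2452, 0.0846]
tool_rot: [0.322, 3.124, -0.001]
ft_force: [1.1, -0.8, 1.1]
finger_gap: 0.0002
```

```bash
python3 -m crank '[0,0,0.002,0,1, 0,0,0.002,0,1]'; python3 -m crank '[0,0,0.002,0,1, 0,0,0.002,0,1]'
```

```text
clock: 31.57
eef_pos: [0.6162, -0.245, 0.0821]
tool_rot: [0.323, 3.125, -0.0]
ft_force: [2.9, -0.6, 3.1]
finger_gap: 0.0001
clock: 31.73
eef_pos: [0.6163, -0.2451, 0.0817]
tool_rot: [0.323, 3.125, -0.0]
ft_force: [-0.8, 0.4, 10.3]
finger_gap: 0.0003
```

```bash
python3 -m crank '[0,0,0.001,0,1, 0,0,0.001,0,1, 0,0,-0.005,0,1, 0,0,-0.015,0,1, 0,0,-0.04,0,1, 0,0,-0.08,0,1, 0,0,-0.12,0,1, 0,0,-0.16,0,1, 0,0,-0.18,0,1, 0,0,-0.18,0,1]'
python3 - <<'E'
from h import *; from cell import env
Q,C=objpts('side',PIV+.115*EX,.03,.03,.18);print('ledge z',np.percentile(Q[:,2],[10,50,90]))
Q,C=objpts('top',PIV-.0*EX,.04,.0,.18);A=np.c_[Q[:,:2]-PIV,np.ones(len(Q))];print('floor',np.linalg.lstsq(A,Q[:,2],rcond=None)[0])
c=np.array([.5004,.226]);topface('top',c,.08,.146,brown=False)
p,d=env.get_image('side');cv2.imwrite('pics/s5.png',p[:,:,::-1]);print(env.read_state()['eef_pos'])
E
```

```text
clock: 32.57
eef_pos: [0.6182, -0.246, 0.2675]
tool_rot: [0.322, 3.116, -0.005]
ft_force: [0.2, 0.0, 1.1]
finger_gap: 0.0003
ledge z [0.06191675 0.06421147 0.06633303]
floor [0.01692884 0.00171585 0.04564448]
top centre [0.5022 0.2255] size [102.3  50.5] angle 23.8 fill 0.8820142631818314 z 0.14627278890768403
[ 0.61445557 -0.24430142  0.25758634]
```

View pics/s5.png

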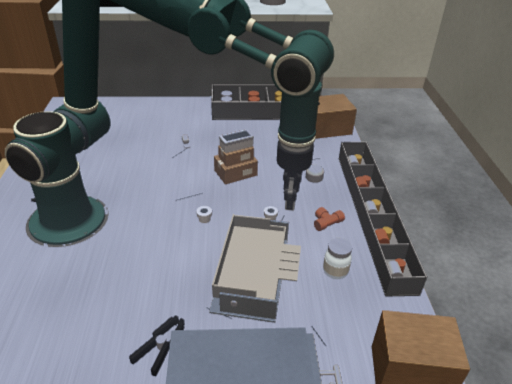

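```bash
python3 -c "
from cell import env
print(env.finish_job(), env.read_state()['clock'])"
```

```text
the job is handed in; nothing more can be done
the job is handed in; nothing more can be done
```

The job is done and handed in at about 33 s on the robot's clock. The bin is empty and shut, and the column of large carton, carton and tin is standing.

- **Column:** I lifted out the carton first, then the tin. Because the gripper cannot tilt, I levelled each one on a free bit of shelf and gripped it again. I then lowered each onto the column until the force sensor showed contact before opening the fingers. My last wrist-camera measurements put the carton and tin about 1–2 mm off the large carton's centre. The long sides line up within about 0.5 degrees.
- **Bin:** I pressed the ledge down to the stop, with a highest reading of about 10 N, and let go. Afterwards the floor slope measured 0.017 rad, which puts the bin at about 0.543 rad, so the catch is holding.
- **Loose fittings:** In the last side view they look unmoved; I did not re-measure their positions.
- **Readings that disagreed:** The top camera put the tin about 2.5 mm from the large carton's centre, roughly 1 mm from the wrist camera's value and within calibration error. The ledge read about 64 mm high against the stated 60 mm, which fits the catch holding slightly short of level plus camera error.

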